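# Turn the drained sample pot upright onto the balance

### The arm

A 6-joint arm with a two-finger parallel gripper is mounted at the origin on the work surface. World frame = base frame: x ahead of the robot, y to its left, z up, the work surface at z = 0. Lengths are in mm, angles in rad, forces in N, time in s.
With the tool pointing down it reaches from about 300 to 775 mm from the base axis. Payload 14.6 kg.
Tool frame: the origin (TCP) lies between the finger pads; the fingertips stand manip.nose_length ahead of it and the grasp point (between the pads) lies 11 mm behind it (manip.nose_length is the distance from the TCP to the fingertips, in mm); z points along the fingers, y is the line along which they close (so a half turn about z gives the same grasp; the last joint's range is limited). The gripper opens to 94 mm and grips with 3 to 60 N. Pads are 16 mm wide; open, the fingers measure 119 mm over their backs; the gripper's body (75 mm by 177 mm) begins 78 mm behind the grasp point.
Start: joints at [1.172, 0.3, 1.521, -0, 1.321, -0.067], TCP at [179.157, 519.992, 213.446] pointing down, gripper open.
Joint ranges: [-3.03, 3.03], [-0.79, 2.21], [0.23, 2.52], [-1.04, 4.18], [0, 3.07], [-2.55, 2.55]. Speed limits (rad/s): [2.22, 2.22, 2.57, 3.14, 3.14, 3.14].

### API

Orientations are given as [roll, pitch, yaw] about the fixed x, y, z axes, in that order (R = Rz(yaw) Ry(pitch) Rx(roll)).
In Python, from cell import manip, cams, job gives the robot as it stands.
- The arm moves only by the tool jog_arm, never from a script. Its argument "commands" is a list of rows, each an object of numbers: "dx", "dy", "dz": the shift along the tool's x, y, z each as a share of 40 mm, from -1 to 1; "ax", "ay", "az": the turn, a rotation vector about the tool's x, y, z each as a share of 10 degrees, from -1 to 1; "gripper": the closure, from 0 (fully open) to 1 (shut). A call has 1 to 10 rows; each row shifts and turns the commanded pose from where the row before left it, along the tool's axes as they then stand; what a row does not reach is not made up. A row lasts 1/8 s, in which the tool goes at most 62.5 mm and 10.7 degrees, less where a joint would pass 70% of its speed; a pose out of reach is approached as far as the arm can. A call with a number of a shift or a turn outside -1 to 1 is refused whole. A call with a gripper value outside its range is refused whole. The fingers move at their own pace and stop on an object; "squeeze" is the grip in N (left out, the last holds). Time passes only in rows, so rows that do not move let the fingers close. It gives the time, the measured TCP pose, the force, the opening and the grip force at its end, in the units of the state.
- manip.read_state(): the state, without advancing time (a new reading comes with each control period).
- cams.camera(name): name is "scene" or "side" or "wrist"; returns a dict with "image" (420x560x3 uint8, red, green, blue), "fx", "fy", "cx", "cy" (pixels), "dist_coeffs" ([k1, k2, p1, p2, k3] as OpenCV has them; the pictures are not rectified), "world_to_cam" (4x4, takes a point from world to camera coordinates). Camera axes: x right, y down, z forward; pixel columns grow to the right and rows downward; lengths in mm; the calibration is good to about 2 mm. A picture is of the moment at which its call begins. There is no depth.
- job.sign_off(): hands the job in; it is judged then, once.
The state is a dict: "clock": time; "joints": joint angles; "qd": joint speeds; "effort": joint torques, N m; "eef_pos": TCP position; "eef_rot": TCP orientation; "wrist_force": force on the tool from outside, world axes, zero at the start; "moment": the same for the moment, N m; "finger_gap": finger opening in mm; "finger_force": force on a finger pad.
Only numpy, scipy, OpenCV 4.12 (cv2) and the standard library are available. Lean on these libraries where they do the work, as an engineer would, in place of code of your own. Each camera call takes 0.05 s, during which the arm holds its last target. There are 200 camera calls.

### The job

The square white pot has been left upside down to drain on the black rubber mat. Turn it the right way up (mouth upward) and stand it on its base in the middle of the balance's steel weighing pan. Set it down gently, without dropping it, and never press hard on the balance; leave the tube rack, bottle and beaker where they stand.

Things in the scene. Friction and masses are not known exactly. Their poses are not given: they have to be found in the camera images.
- pot: White plastic open pot of square section, 60 x 60 mm outside, 85 mm tall, walls 4 mm, base 5 mm, about 120 g. Origin: centre of the mouth (rim plane). Its z axis runs from mouth to closed base: it points up while the pot is upside down (as at the start), down when the right way up. x and y are square to its flat sides. It lies stably on a side, without rolling.
- pot_middle (a point): The middle of the pot, on its axis 42.5 mm from the rim and 42.5 mm from the outside of its base.
- mat: Fixed black rubber draining mat, 200 x 200 x 6 mm, lying on the bench; origin at the centre of its underside.
- balance: Fixed laboratory balance: low white housing 240 x 190 mm, top 44 mm above the bench, with a display at its near (-x) end and a square steel weighing pan. Origin on the bench, under the centre of the pan; the housing runs from x = -150 to +90 mm and y = -95 to +95 mm in its frame.
- pan (a point): Centre of the top face of the weighing pan, 60 mm above the bench. The pan is a flat steel square of 160 x 160 mm, without a rim, square to the balance; it is the highest part of the balance and does not give.
- rack: Bystander: loose orange tube rack, 65 x 160 mm, 112 mm high, with four red-capped tubes; origin at the centre of its underside.
- bottle: Bystander: loose white capped bottle, 68 mm diameter, 130 mm high; origin at the centre of its underside.
- beaker: Bystander: loose round glass beaker, 80 mm diameter, 100 mm high, standing mouth-up on the bench; origin at the centre of its underside.
Mind the look-alikes: they are no part of the job. Leave any green, orange or turquoise look-alike of the pot alone.

How it is judged:
By the outcome, as a careful person would: the job done as asked, in the order asked, and still so for the second after the job is handed in, with the robot touching nothing.
It also fails if it takes over 69 s, if anything falls off the work surface, if the arm or the gripper's body presses on something with over 40 N, if the wrist force passes 120 N, or if a joint passes its speed limit or range.

## Working session

There is one attempt and no reset: what is moved stays moved. The work goes in short steps, Python scripts to look and compute and a tool call to move; the robot and the scene stay as the last step left them, time stands still between calls to the robot, and variables do not carry over. Pictures are saved under pics/ and viewed, at most 10 in all, crops included, and the job is handed in when it is done.

Besides the shell and the picture viewer there is one more tool, called after "Call:" as name(argument=value, ...) on one line, values as JSON. jog_arm: Moves the arm, as the interface text tells. Shift numbers are shares of 40 mm and turn numbers shares of 10 degrees, none past 1 either way. Its arguments: {"type":"object","properties":{"commands":{"type":"array"},"squeeze":{"type":"number"}},"required":["commands"]}

```bash
mkdir -p pics; ls; python3 - <<'E'
from cell import manip,cams
import cv2,numpy as np
print(manip.nose_length, manip.read_state())
for n in("scene","side"):
    c=cams.camera(n); cv2.imwrite(f"pics/{n}0.png",cv2.cvtColor(c["image"],cv2.COLOR_RGB2BGR))
    print(n,c["fx"],c["cx"],c["cy"],c["dist_coeffs"],np.round(np.linalg.inv(c["world_to_cam"]),3).tolist())
E
```

```text
pics
8.0 {'clock': 0.0, 'joints': array([ 1.17235936e+00,  3.00480828e-01,  1.52156762e+00,  4.92308289e-05,
        1.32073326e+00, -6.66004384e-02]), 'qd': array([ 0.0010056 , -0.00035162,  0.00122483, -0.00121112,  0.00077943,
       -0.00047445]), 'effort': array([-4.54082314e-03, -5.31827080e+01, -3.52723968e+01,  7.06325099e-02,
        2.46755633e-02, -4.32681884e-05]), 'eef_pos': array([179.07041697, 519.76138465, 212.88669637]), 'eef_rot': array([-3.14040942e+00, -1.26711817e-04,  2.80974384e+00]), 'wrist_force': array([ 0.07553226,  0.20921491, -0.54670686]), 'moment': array([-0.01650021,  0.01311037,  0.00881219]), 'finger_force': 0.0, 'finger_gap': 94.00935200700593}
scene 417.7499664709279 281.57250643529204 208.89143562977802 [-0.06717348  0.          0.          0.          0.        ] [[-0.095, 0.777, -0.623, 1268.888], [0.995, 0.07, -0.064, 81.455], [-0.006, -0.626, -0.78, 928.382], [0.0, 0.0, 0.0, 1.0]]
side 383.2772068595452 283.8474580280572 210.49950352540804 [0.02623593 0.         0.         0.         0.        ] [[-0.999, -0.0, 0.043, 525.487], [-0.037, 0.531, -0.847, 869.644], [-0.022, -0.847, -0.53, 630.228], [0.0, 0.0, 0.0, 1.0]]
```

View pics/scene0.png

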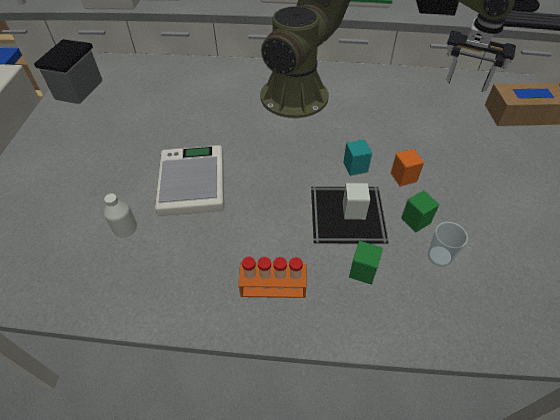

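View pics/side0.png

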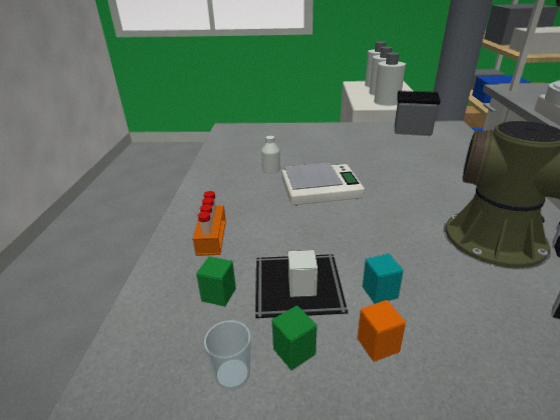

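Pot at scene pixel (356,200) and side pixel (302,272), on the mat with look-alikes around it. The balance is at scene (190,180), bottle at (120,215), rack at (273,275) and beaker at (448,243).

```bash
cat > h.py <<'E'
import cv2,numpy as np
from cell import manip,cams
def ray(c,uv,z):
    K=np.array([[c["fx"],0,c["cx"]],[0,c["fy"],c["cy"]],[0,0,1]])
    p=cv2.undistortPoints(np.array(uv,float).reshape(-1,1,2),K,np.array(c["dist_coeffs"])).reshape(-1,2)
    T=np.linalg.inv(c["world_to_cam"]); d=np.c_[p,np.ones(len(p))]@T[:3,:3].T; o=T[:3,3]
    return o+d*((z-o[2])/d[:,2])[:,None]
def biggest(m,win):
    w=np.zeros_like(m); x0,y0,x1,y1=win; w[y0:y1,x0:x1]=m[y0:y1,x0:x1]
    return max(cv2.findContours(w,cv2.RETR_EXTERNAL,cv2.CHAIN_APPROX_NONE)[0],key=cv2.contourArea)
E
python3 - <<'E'
from h import *
sc=cams.camera("scene"); sd=cams.camera("side")
big=[]
for c,(x0,y0,x1,y1) in((sc,(300,125,450,295)),(sd,(250,225,350,325))):
    im=cv2.cvtColor(c["image"],cv2.COLOR_RGB2BGR)[y0:y1,x0:x1]
    big.append(cv2.resize(im,(390,440),interpolation=cv2.INTER_CUBIC))
cv2.imwrite("pics/crop.png",np.hstack(big))
np.set_printoptions(precision=0,suppress=True)
def top(c,m,win,z):
    k=biggest(m,win); r=cv2.minAreaRect(k); P=ray(c,k[:,0],z)
    q=cv2.minAreaRect(P[:,:2].astype(np.float32)); return cv2.boundingRect(k),q
for n,c,pw,bw in(("scene",sc,(335,175,380,225),(150,140,230,220)),("side",sd,(280,240,325,305),(275,155,370,205))):
    g=cv2.cvtColor(c["image"],cv2.COLOR_RGB2GRAY); hsv=cv2.cvtColor(c["image"],cv2.COLOR_RGB2HSV)
    x0,y0,x1,y1=pw; print(n,"col",g[y0:y1:3,(x0+x1)//2])
    for t in(120,170,190,205): 
        try: print(t,top(c,((g>t)*255).astype(np.uint8),pw,91))
        except ValueError: pass
    # pan: bluish grey
    R,G,B=[c["image"][...,i].astype(int) for i in range(3)]
    m=((B-R>5)&(g>90)&(g<200)).astype(np.uint8)*255
    print("pan",top(c,m,bw,60))
    m=((hsv[...,1]>110)&(hsv[...,2]>40)).astype(np.uint8)*255
    if n=="scene": W=dict(turq=(340,135,375,178),orange=(388,145,426,188),green1=(400,188,440,232),green2=(345,238,390,285),rack=(235,255,310,300))
    else: W=dict(turq=(360,250,405,305),orange=(355,300,408,360),green1=(270,305,320,368),green2=(195,255,240,306))
    for k,w in W.items():
        kk=biggest(m,w); print(k,cv2.boundingRect(kk), "low/hi rays",ray(c,[kk[kk[:,0,1].argmax(),0],kk[kk[:,0,0].argmin(),0],kk[kk[:,0,0].argmax(),0]],0)[:,:2].tolist())
E
```

```text
scene col [128 119 115 182 176 181 181 179 166 106 108 108 106 106 107  40  12]
120 ((345, 175, 35, 27), ((507.6231994628906, 224.6719207763672), (93.2779312133789, 95.34131622314453), 5.25582218170166))
170 ((346, 184, 24, 16), ((522.4236450195312, 208.6426544189453), (53.022945404052734, 58.042274475097656), 5.203322887420654))
190 ((368, 198, 1, 1), ((543.1328125, 235.6652069091797), (0.0, 0.0), 0.0))
pan ((174, 175, 3, 3), ((482.5676574707031, -305.3953552246094), (6.7108001708984375, 4.293386936187744), 47.28956985473633))
turq (344, 140, 28, 35) low/hi rays [[372.4233969647182, 200.81686317630727], [295.0763823478693, 182.5051210978026], [268.5322391138635, 269.0421207662083]]
orange (391, 149, 33, 37) low/hi rays [[404.3390146194786, 347.2813200587202], [352.189525168018, 327.022688768819], [303.0595179973749, 431.0331133188116]]
green1 (402, 191, 37, 41) low/hi rays [[571.9824470145119, 377.6914662156075], [522.4801301016512, 346.186442540681], [468.57607512837546, 454.9528403887372]]
green2 (349, 241, 33, 43) low/hi rays [[744.7270718027156, 243.3027801455247], [728.81802542
[... 778 characters left out ...]
9.6085968017578, 161.48101806640625), 12.052005767822266))
turq (363, 254, 40, 51) low/hi rays [[360.5830710876811, 252.6282806245025], [376.16222474493964, 175.51761320276398], [278.8313595673217, 149.20292678782414]]
orange (357, 300, 49, 60) low/hi rays [[389.62279575905575, 394.1514689758173], [411.4070605773137, 343.40343318578016], [308.10916318865566, 307.79510280317857]]
green1 (272, 305, 44, 63) low/hi rays [[546.6146942429955, 415.0247392812638], [585.6162148410746, 302.39163577035686], [496.9804603898018, 380.947033472331]]
green2 (197, 257, 39, 49) low/hi rays [[702.2809773562768, 260.9235404612764], [781.7227134141604, 151.35853053846074], [678.7960156757782, 206.7591997689384]]
```

View pics/crop.png

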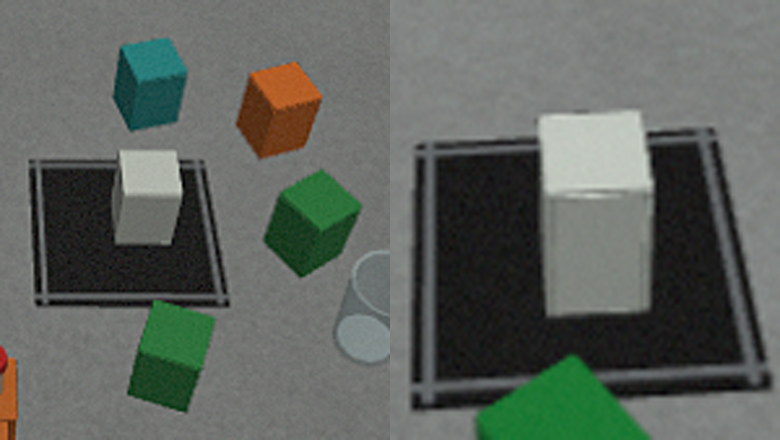

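The crop confirms the pot: its top face spans x 346–370, y 184–200 in the scene view. It is centred at about (522,209) with yaw about 5°. Next I work out the move to the pregrasp pose and check the pan in the scene view.

```bash
cat >> h.py <<'E'
from scipy.spatial.transform import Rotation as Ro
np.set_printoptions(precision=3,suppress=True)
def plan(grasp,yaw,tilt,back=0,q=True,roll=0):
    """tool-frame shift (shares of 40mm) and turn (shares of 10deg) to put grasp point there. tilt>0 leans toward tool x"""
    s=manip.read_state(); R0=Ro.from_euler('xyz',s["eef_rot"])
    R1=Ro.from_euler('xyz',[np.pi,0,np.radians(yaw)])*Ro.from_rotvec([0,np.radians(tilt),0])*Ro.from_rotvec([0,0,np.radians(roll)])
    t=R1.apply([0,0,1]); p=np.array(grasp)+(11-back)*t
    print("t",s["clock"],"pos",s["eef_pos"],"target",p,"F",s["wrist_force"],"gap",s["finger_gap"])
    d=p-s["eef_pos"]
    print("shift in current frame",R0.inv().apply(d)/40,"in final frame",R1.inv().apply(d)/40,"turn",np.degrees((R0.inv()*R1).as_rotvec())/10)
    print("joints",s["joints"])
E
python3 - <<'E'
from h import *
plan((522.5,209,56),185,-45,back=150)
c=cams.camera("scene"); im=c["image"].astype(int); 
print(im[180,150:232:4].tolist()); print(im[140:216:4,195].tolist())
E
```

```text
t 0.2 pos [179.115 519.865 213.102] target [424.586 200.434 154.288] F [ 0.455 -0.106  0.189] gap 94.0155598453635
shift in current frame [-8.403 -5.55   1.474] in final frame [-2.791 -8.49   4.87 ] turn [-0.946 -4.434 -2.274]
joints [ 1.172  0.3    1.521 -0.     1.321 -0.067]
[[117, 118, 114], [113, 116, 113], [166, 165, 155], [123, 123, 127], [126, 128, 129], [125, 124, 129], [123, 125, 126], [124, 125, 127], [128, 126, 130], [122, 122, 124], [118, 120, 121], [126, 128, 129], [119, 120, 122], [127, 129, 130], [128, 130, 131], [125, 129, 129], [126, 127, 127], [185, 182, 175], [124, 124, 117], [118, 121, 119], [117, 118, 115]]
[[112, 115, 113], [115, 119, 117], [37, 53, 37], [51, 90, 64], [64, 63, 60], [126, 128, 131], [126, 127, 129], [123, 126, 128], [125, 125, 128], [118, 121, 124], [123, 124, 125], [121, 124, 124], [125, 127, 129], [125, 125, 128], [128, 129, 129], [168, 167, 156], [182, 182, 171], [112, 112, 108], [101, 101, 94]]
```

Call:
jog_arm(commands=[{"dx":-0.84,"dy":-0.56,"gripper":0},{"dx":-0.84,"dy":-0.56},{"dx":-0.84,"dy":-0.56},{"dx":-0.84,"dy":-0.56},{"dx":-0.84,"dy":-0.56},{"dx":-0.84,"dy":-0.56},{"dx":-0.84,"dy":-0.56},{"dx":-0.84,"dy":-0.56},{"dx":-0.84,"dy":-0.56},{"dx":-0.84,"dy":-0.56}])

```text
schema error: expected keys dx, dy, dz, ax, ay, az, gripper
```

Call:
jog_arm(commands=[{"ax":-0.19,"ay":-0.89,"az":-0.45},{"ax":-0.19,"ay":-0.89,"az":-0.45},{"ax":-0.19,"ay":-0.89,"az":-0.45},{"ax":-0.19,"ay":-0.89,"az":-0.45},{"ax":-0.19,"ay":-0.89,"az":-0.45},{}])

```text
schema error: expected keys dx, dy, dz, ax, ay, az, gripper
```

```bash
python3 - <<'E'
from h import *
plan((522.5,209,56),185,-45,back=130)
E
```

```text
t 0.25 pos [179.11  519.902 213.207] target [438.674 201.666 140.146] F [-0.132 -0.191  0.308] gap 94.22725493016955
shift in current frame [-8.727 -5.407  1.829] in final frame [-2.789 -8.491  5.372] turn [-0.945 -4.434 -2.275]
joints [ 1.172  0.3    1.521  0.     1.321 -0.067]
```

All seven keys are needed in every row.

Call:
jog_arm(commands=[{"dx":-0.84,"dy":-0.56,"dz":0,"ax":0,"ay":0,"az":0,"gripper":0},{"dx":-0.84,"dy":-0.56,"dz":0,"ax":0,"ay":0,"az":0,"gripper":0},{"dx":-0.84,"dy":-0.56,"dz":0,"ax":0,"ay":0,"az":0,"gripper":0},{"dx":-0.84,"dy":-0.56,"dz":0,"ax":0,"ay":0,"az":0,"gripper":0},{"dx":-0.84,"dy":-0.56,"dz":0,"ax":0,"ay":0,"az":0,"gripper":0},{"dx":-0.84,"dy":-0.56,"dz":0,"ax":0,"ay":0,"az":0,"gripper":0},{"dx":-0.84,"dy":-0.56,"dz":0,"ax":0,"ay":0,"az":0,"gripper":0},{"dx":-0.84,"dy":-0.56,"dz":0,"ax":0,"ay":0,"az":0,"gripper":0},{"dx":-0.84,"dy":-0.56,"dz":0,"ax":0,"ay":0,"az":0,"gripper":0},{"dx":-0.84,"dy":-0.56,"dz":0,"ax":0,"ay":0,"az":0,"gripper":0}])

```text
clock: 1.5
eef_pos: [424.5, 197.6, 213.5]
eef_rot: [3.141, 0.0, 2.81]
wrist_force: [0.2, 0.7, -0.1]
finger_gap: 94.0
finger_force: 0.0
```

Call:
jog_arm(commands=[{"dx":0,"dy":0,"dz":0,"ax":-0.19,"ay":-0.89,"az":-0.45,"gripper":0},{"dx":0,"dy":0,"dz":0,"ax":-0.19,"ay":-0.89,"az":-0.45,"gripper":0},{"dx":0,"dy":0,"dz":0,"ax":-0.19,"ay":-0.89,"az":-0.45,"gripper":0},{"dx":0,"dy":0,"dz":0,"ax":-0.19,"ay":-0.89,"az":-0.45,"gripper":0},{"dx":0,"dy":0,"dz":0,"ax":-0.19,"ay":-0.89,"az":-0.45,"gripper":0},{"dx":0,"dy":0,"dz":0,"ax":0,"ay":0,"az":0,"gripper":0}])

```text
clock: 2.25
eef_pos: [422.6, 198.4, 212.4]
eef_rot: [3.14, 0.787, -3.058]
wrist_force: [-0.1, -0.3, 0.7]
finger_gap: 93.8
finger_force: 0.0
```

```bash
python3 - <<'E'
from h import *
plan((522.5,209,56),185,-45,back=130)
E
```

```text
t 2.25 pos [422.631 198.394 212.448] target [438.674 201.666 140.146] F [-0.137 -0.331  0.695] gap 93.8146978793889
shift in current frame [0.993 0.046 1.564] in final frame [0.991 0.047 1.566] turn [-0.007  0.009 -0.016]
joints [ 0.533 -0.197  2.239 -0.734  0.475 -0.566]
```

Call:
jog_arm(commands=[{"dx":0.5,"dy":0.02,"dz":0.78,"ax":0,"ay":0,"az":0,"gripper":0},{"dx":0.5,"dy":0.02,"dz":0.78,"ax":0,"ay":0,"az":0,"gripper":0},{"dx":0,"dy":0,"dz":0.8,"ax":0,"ay":0,"az":0,"gripper":0},{"dx":0,"dy":0,"dz":0.8,"ax":0,"ay":0,"az":0,"gripper":0},{"dx":0,"dy":0,"dz":0,"ax":0,"ay":0,"az":0,"gripper":0}])

```text
clock: 2.88
eef_pos: [489.3, 200.4, 122.0]
eef_rot: [3.127, 0.742, -3.065]
wrist_force: [0.5, 0.0, 0.3]
finger_gap: 93.9
finger_force: 0.0
```

```bash
python3 - <<'E'
from h import *
plan((522.5,209,56),185,-45)
a=[cv2.cvtColor(cams.camera(n)["image"],cv2.COLOR_RGB2BGR) for n in("wrist","side")]
cv2.imwrite("pics/pre.png",cv2.resize(np.hstack(a),(800,300)))
E
```

```text
t 2.875 pos [489.279 200.384 122.04 ] target [530.249 209.678  48.222] F [0.464 0.037 0.316] gap 93.9461066968432
shift in current frame [0.481 0.124 2.065] in final frame [0.569 0.142 2.041] turn [ 0.04  -0.25  -0.047]
joints [ 0.428  0.122  2.171 -1.034  0.258 -0.288]
```

View pics/pre.png

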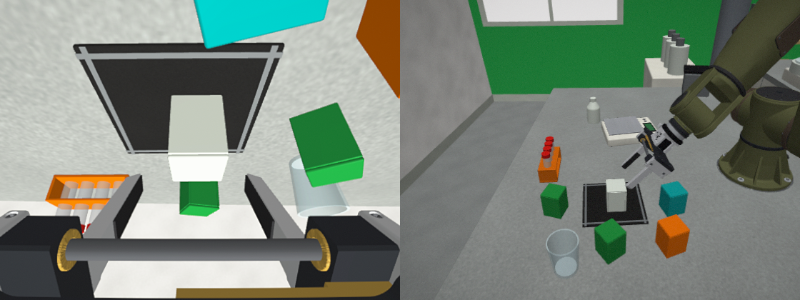

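Joint 4 is near its limit and joint 5 near singularity at a 45° tilt. I'm backing off and using 30° from vertical instead.

Call:
jog_arm(commands=[{"dx":0,"dy":0,"dz":-0.9,"ax":0,"ay":0,"az":0,"gripper":0},{"dx":0,"dy":0,"dz":-0.3,"ax":0,"ay":0.7,"az":0,"gripper":0},{"dx":0,"dy":0,"dz":0,"ax":0,"ay":0.6,"az":0,"gripper":0},{"dx":0,"dy":0,"dz":0,"ax":0,"ay":0,"az":0,"gripper":0}])

```text
clock: 3.48
eef_pos: [460.2, 195.3, 156.5]
eef_rot: [3.137, 0.564, -3.063]
wrist_force: [0.2, 0.6, -0.4]
finger_gap: 94.1
finger_force: 0.0
```

```bash
python3 - <<'E'
from h import *
plan((522.5,209,58),185,-30,back=80)
E
```

```text
t 3.475 pos [460.163 195.327 156.51 ] target [488.131 205.993 117.756] F [ 0.199  0.592 -0.366] gap 94.145504484591
shift in current frame [-0.089  0.206  1.203] in final frame [-0.139  0.205  1.199] turn [-0.003  0.233 -0.043]
joints [ 0.42   0.013  2.102 -0.364  0.516 -0.959]
```

Call:
jog_arm(commands=[{"dx":-0.1,"dy":0.1,"dz":0.6,"ax":0,"ay":0.23,"az":-0.04,"gripper":0},{"dx":-0.04,"dy":0.1,"dz":0.6,"ax":0,"ay":0,"az":0,"gripper":0},{"dx":0,"dy":0,"dz":0,"ax":0,"ay":0,"az":0,"gripper":0}])

```text
clock: 3.85
eef_pos: [487.5, 205.1, 115.3]
eef_rot: [-3.138, 0.52, -3.053]
wrist_force: [0.2, 0.5, -0.3]
finger_gap: 94.0
finger_force: 0.0
```

```bash
python3 - <<'E'
from h import *
plan((522.5,209,58),185,-30)
E
```

```text
t 3.85 pos [487.524 205.05  115.301] target [527.979 209.479  48.474] F [ 0.203  0.453 -0.26 ] gap 94.04295876188992
shift in current frame [-0.052  0.028  1.955] in final frame [-0.046  0.022  1.955] turn [-0.017 -0.018  0.006]
joints [ 0.408  0.16   2.041 -0.361  0.47  -0.967]
```

Call:
jog_arm(commands=[{"dx":-0.05,"dy":0.03,"dz":0.5,"ax":0,"ay":0,"az":0,"gripper":0},{"dx":0,"dy":0,"dz":0.5,"ax":0,"ay":0,"az":0,"gripper":0},{"dx":0,"dy":0,"dz":0.5,"ax":0,"ay":0,"az":0,"gripper":0},{"dx":0,"dy":0,"dz":0.45,"ax":0,"ay":0,"az":0,"gripper":0},{"dx":0,"dy":0,"dz":0,"ax":0,"ay":0,"az":0,"gripper":0}])

```text
clock: 4.47
eef_pos: [528.1, 209.8, 50.1]
eef_rot: [-3.139, 0.521, -3.053]
wrist_force: [0.2, 0.0, 0.3]
finger_gap: 94.0
finger_force: 0.0
```

Call:
jog_arm(commands=[{"dx":0,"dy":0,"dz":0,"ax":0,"ay":0,"az":0,"gripper":0.5},{"dx":0,"dy":0,"dz":0,"ax":0,"ay":0,"az":0,"gripper":0.5},{"dx":0,"dy":0,"dz":0,"ax":0,"ay":0,"az":0,"gripper":0.5},{"dx":0,"dy":0,"dz":0,"ax":0,"ay":0,"az":0,"gripper":0.5},{"dx":0,"dy":0,"dz":0,"ax":0,"ay":0,"az":0,"gripper":0.5},{"dx":0,"dy":0,"dz":0,"ax":0,"ay":0,"az":0,"gripper":0.5}], squeeze=20)

```text
clock: 5.22
eef_pos: [528.9, 210.1, 50.5]
eef_rot: [-3.14, 0.522, -3.053]
wrist_force: [-3.6, -1.3, 6.0]
finger_gap: 59.9
finger_force: 20.0
```

```bash
python3 - <<'E'
from h import *
plan((522.5,209,58),185,-30)
E
```

```text
t 5.225 pos [528.897 210.056  50.529] target [527.979 209.479  48.474] F [-3.604 -1.251  5.993] gap 59.877555610119565
shift in current frame [ 0.047 -0.012  0.033] in final frame [ 0.047 -0.012  0.032] turn [-0.008 -0.007  0.005]
joints [ 0.381  0.361  1.976 -0.462  0.334 -0.876]
```

Call:
jog_arm(commands=[{"dx":-0.1,"dy":0,"dz":-0.17,"ax":0,"ay":0,"az":0,"gripper":0.5},{"dx":-0.3,"dy":0,"dz":-0.52,"ax":0,"ay":0,"az":0,"gripper":0.5},{"dx":-0.4,"dy":0,"dz":-0.7,"ax":0,"ay":0,"az":0,"gripper":0.5},{"dx":-0.4,"dy":0,"dz":-0.7,"ax":0,"ay":0,"az":0,"gripper":0.5},{"dx":-0.4,"dy":0,"dz":-0.7,"ax":0,"ay":0,"az":0,"gripper":0.5},{"dx":0,"dy":0,"dz":0,"ax":0,"ay":0,"az":0,"gripper":0.5}])

```text
clock: 5.98
eef_pos: [529.3, 210.6, 181.3]
eef_rot: [-3.141, 0.526, -3.054]
wrist_force: [0.3, 0.4, -1.7]
finger_gap: 59.9
finger_force: 20.0
```

```bash
python3 - <<'E'
from h import *
plan((440,10,180),181,60)
plan((440,10,180),181,-30)
c=cams.camera("side"); s=cams.camera("scene")
print("bottle",ray(s,[[122,236]],0), ray(c,[[271,172]],0))
# pan corners: dark-ish pan surrounded by brighter housing
m=(cv2.inRange(s["image"],(112,112,112),(140,140,142))); m2=np.zeros_like(m); m2[150:212,157:224]=m[150:212,157:224]
m2=cv2.morphologyEx(m2,cv2.MORPH_OPEN,np.ones((5,5)))
k=biggest(m2,(157,150,224,212)); print(cv2.boundingRect(k),cv2.minAreaRect(ray(s,k[:,0],60)[:,:2].astype(np.float32)))
a=[cv2.cvtColor(x["image"],cv2.COLOR_RGB2BGR) for x in(s,c)]
cv2.imwrite("pics/lift.png",cv2.resize(np.hstack(a),(800,300)))
E
```

```text
t 5.975 pos [529.287 210.602 181.291] target [430.475   9.834 174.5  ] F [ 0.281  0.415 -1.657] gap 59.92072826298066
shift in current frame [ 2.594 -4.784 -1.307] in final frame [ 1.132 -4.975  2.3  ] turn [-0.117  9.008  0.431]
joints [ 0.382  0.14   1.884 -0.252  0.626 -1.109]
t 5.975 pos [529.287 210.602 181.291] target [445.499  10.096 170.474] F [ 0.281  0.415 -1.657] gap 59.92072826298066
shift in current frame [ 2.321 -4.81  -1.032] in final frame [ 2.025 -4.975 -0.857] turn [0.199 0.012 0.349]
joints [ 0.382  0.14   1.884 -0.252  0.626 -1.109]
bottle [[ 661.851 -421.543    0.   ]] [[ 633.849 -404.571    0.   ]]
(159, 157, 58, 44) ((486.54443359375, -265.70458984375), (156.18507385253906, 158.75148010253906), 11.166789054870605)
```

View pics/lift.png

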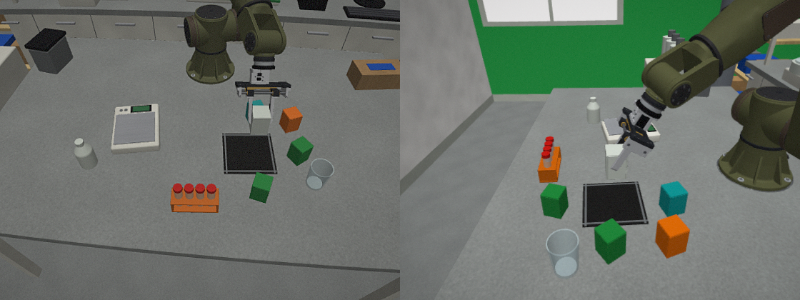

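The pot is held clear of the mat (scene view about (260,115) in the picture). The pan is confirmed at (486,-264.5) with yaw about 11.5°.

Call:
jog_arm(commands=[{"dx":0.39,"dy":-0.8,"dz":-0.2,"ax":0,"ay":0,"az":0,"gripper":0.5},{"dx":0.39,"dy":-0.8,"dz":-0.2,"ax":0,"ay":0,"az":0,"gripper":0.5},{"dx":0.39,"dy":-0.8,"dz":-0.2,"ax":0,"ay":0,"az":0,"gripper":0.5},{"dx":0.39,"dy":-0.8,"dz":-0.2,"ax":0,"ay":0,"az":0,"gripper":0.5},{"dx":0.39,"dy":-0.8,"dz":-0.2,"ax":0,"ay":0,"az":0,"gripper":0.5},{"dx":0.39,"dy":-0.8,"dz":-0.2,"ax":0,"ay":0,"az":0,"gripper":0.5},{"dx":0,"dy":0,"dz":0,"ax":0.2,"ay":0,"az":0.35,"gripper":0.5}])

```text
clock: 6.95
eef_pos: [439.5, 7.4, 172.6]
eef_rot: [-3.138, 0.52, -3.126]
wrist_force: [-0.4, -0.7, -1.6]
finger_gap: 59.9
finger_force: 20.0
```

Call:
jog_arm(commands=[{"dx":0,"dy":0,"dz":0,"ax":0,"ay":0.9,"az":0,"gripper":0.5},{"dx":0,"dy":0,"dz":0,"ax":0,"ay":0.9,"az":0,"gripper":0.5},{"dx":0,"dy":0,"dz":0,"ax":0,"ay":0.9,"az":0,"gripper":0.5},{"dx":0,"dy":0,"dz":0,"ax":0,"ay":0.9,"az":0,"gripper":0.5},{"dx":0,"dy":0,"dz":0,"ax":0,"ay":0.9,"az":0,"gripper":0.5},{"dx":0,"dy":0,"dz":0,"ax":0,"ay":0.9,"az":0,"gripper":0.5},{"dx":0,"dy":0,"dz":0,"ax":0,"ay":0.9,"az":0,"gripper":0.5},{"dx":0,"dy":0,"dz":0,"ax":0,"ay":0.9,"az":0,"gripper":0.5},{"dx":0,"dy":0,"dz":0,"ax":0,"ay":0.9,"az":0,"gripper":0.5},{"dx":0,"dy":0,"dz":0,"ax":0,"ay":0.9,"az":0,"gripper":0.5}])

```text
clock: 8.2
eef_pos: [440.5, 9.7, 172.6]
eef_rot: [-3.138, -1.056, -3.128]
wrist_force: [-0.8, 0.8, -1.1]
finger_gap: 60.1
finger_force: 20.0
```

```bash
python3 - <<'E'
from h import *
plan((440,10,60),181,60)
a=[cv2.cvtColor(cams.camera(n)["image"],cv2.COLOR_RGB2BGR) for n in("scene","side")]
cv2.imwrite("pics/rot.png",cv2.resize(np.hstack(a),(800,300)))
E
```

```text
t 8.2 pos [440.527   9.735 172.613] target [430.475   9.834  54.5  ] F [-0.83   0.802 -1.101] gap 60.08705550197964
shift in current frame [-2.446  0.012  1.673] in final frame [-2.432  0.007  1.694] turn [-0.003 -0.049 -0.011]
joints [-0.034  0.735  1.292 -0.055  2.169 -1.625]
```

View pics/rot.png

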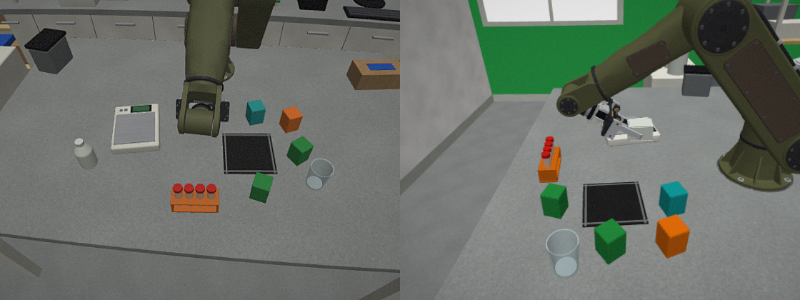

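The pot is horizontal in the gripper with its base outward, hidden behind the wrist. I'll check how far the wrist sits from the rack with a quick kinematic fit.

```bash
python3 - <<'E'
from h import *
from scipy.optimize import least_squares
J=np.array([[1.172,.3,1.521,0,1.321,-.067],[.533,-.197,2.239,-.734,.475,-.566],[.42,.013,2.102,-.364,.516,-.959],[.408,.16,2.041,-.361,.47,-.967],[.382,.14,1.884,-.252,.626,-1.109],[-.034,.735,1.292,-.055,2.169,-1.625]])
P=np.array([[179.1,519.9,213.1],[422.6,198.4,212.4],[460.2,195.3,156.5],[487.5,205.05,115.3],[529.3,210.6,181.3],[440.5,9.7,172.6]])
def fk(p,q,w=False):
    d1,a1,L2,L3,e,L=p; r=lambda a,t:Ro.from_rotvec(np.array(a)*t)
    R=r([0,0,1],q[0]); x=np.array([0,0,d1])+R.apply([a1,0,0])
    R=R*r([0,1,0],q[1]); x=x+R.apply([0,0,L2]); R=R*r([0,1,0],q[2]); x=x+R.apply([e,0,L3])
    if w: return x
    R=R*r([0,0,1],q[3])*r([0,1,0],q[4]); return x+R.apply([0,0,L])
s=least_squares(lambda p:(np.array([fk(p,q) for q in J])-P).ravel(),[300,50,400,400,0,250])
print(s.x,np.abs(s.fun).max(), "wrist now",fk(s.x,J[-1],True))
E
```

```text
[248.294  91.192 282.461 384.275  25.39  181.794] 33.46831288663627 wrist now [614.042 -20.885 265.75 ]
```

Call:
jog_arm(commands=[{"dx":-0.5,"dy":0,"dz":0.34,"ax":0,"ay":-0.04,"az":0,"gripper":0.5},{"dx":-0.5,"dy":0,"dz":0.34,"ax":0,"ay":0,"az":0,"gripper":0.5},{"dx":-0.5,"dy":0,"dz":0.34,"ax":0,"ay":0,"az":0,"gripper":0.5},{"dx":-0.5,"dy":0,"dz":0.34,"ax":0,"ay":0,"az":0,"gripper":0.5},{"dx":-0.5,"dy":0,"dz":0.34,"ax":0,"ay":0,"az":0,"gripper":0.5},{"dx":-0.4,"dy":0,"dz":0.27,"ax":0,"ay":0,"az":0,"gripper":0.5},{"dx":0,"dy":0,"dz":0,"ax":0,"ay":0,"az":0,"gripper":0.5}])

```text
clock: 9.18
eef_pos: [430.5, 9.4, 33.4]
eef_rot: [-3.138, -1.042, -3.127]
wrist_force: [-0.8, 0.2, -0.6]
finger_gap: 59.3
finger_force: 20.0
```

```bash
python3 - <<'E'
from h import *
plan((440,10,31),181,60)
E
```

```text
t 9.175 pos [430.541   9.396  33.427] target [430.475   9.834  25.5  ] F [-0.758  0.191 -0.646] gap 59.312309787146226
shift in current frame [-0.17   0.011  0.101] in final frame [-0.171  0.011  0.1  ] turn [-0.003  0.029 -0.009]
joints [-0.035  0.913  1.343 -0.049  1.927 -1.613]
```

Call:
jog_arm(commands=[{"dx":-0.05,"dy":0,"dz":0.03,"ax":0,"ay":0,"az":0,"gripper":0.5},{"dx":-0.05,"dy":0,"dz":0.03,"ax":0,"ay":0,"az":0,"gripper":0.5},{"dx":-0.05,"dy":0,"dz":0.03,"ax":0,"ay":0,"az":0,"gripper":0.5},{"dx":0,"dy":0,"dz":0,"ax":0,"ay":0,"az":0,"gripper":0.5}])

```text
clock: 9.68
eef_pos: [431.0, 9.4, 27.2]
eef_rot: [-3.138, -1.042, -3.127]
wrist_force: [-0.1, 0.2, -1.1]
finger_gap: 59.6
finger_force: 20.0
```

Call:
jog_arm(commands=[{"dx":-0.02,"dy":0,"dz":0.02,"ax":0,"ay":0,"az":0,"gripper":0.5},{"dx":0,"dy":0,"dz":0,"ax":0,"ay":0,"az":0,"gripper":0.5}])

```text
clock: 9.93
eef_pos: [430.7, 9.4, 26.1]
eef_rot: [-3.138, -1.042, -3.127]
wrist_force: [0.6, -0.4, -1.4]
finger_gap: 59.9
finger_force: 20.0
```

Call:
jog_arm(commands=[{"dx":-0.03,"dy":0,"dz":0.015,"ax":0,"ay":0,"az":0,"gripper":0.5},{"dx":0,"dy":0,"dz":0,"ax":0,"ay":0,"az":0,"gripper":0.5}])

```text
clock: 10.18
eef_pos: [430.7, 9.4, 24.7]
eef_rot: [-3.139, -1.042, -3.127]
wrist_force: [0.3, 0.3, -2.0]
finger_gap: 59.9
finger_force: 20.0
```

Call:
jog_arm(commands=[{"dx":-0.03,"dy":0,"dz":0.015,"ax":0,"ay":0,"az":0,"gripper":0.5},{"dx":0,"dy":0,"dz":0,"ax":0,"ay":0,"az":0,"gripper":0.5}])

```text
clock: 10.42
eef_pos: [430.8, 9.4, 23.4]
eef_rot: [-3.139, -1.042, -3.127]
wrist_force: [-0.6, 0.2, -0.8]
finger_gap: 59.8
finger_force: 20.0
```

Call:
jog_arm(commands=[{"dx":-0.03,"dy":0,"dz":0.015,"ax":0,"ay":0,"az":0,"gripper":0.5},{"dx":0,"dy":0,"dz":0,"ax":0,"ay":0,"az":0,"gripper":0.5}])

```text
clock: 10.68
eef_pos: [431.1, 9.4, 22.7]
eef_rot: [-3.139, -1.042, -3.127]
wrist_force: [1.4, -0.5, 5.9]
finger_gap: 59.9
finger_force: 20.0
```

Call:
jog_arm(commands=[{"dx":-0.02,"dy":0,"dz":0.01,"ax":0,"ay":0,"az":0,"gripper":0.5},{"dx":0,"dy":0,"dz":0,"ax":0,"ay":0,"az":0,"gripper":0.5}])

```text
clock: 10.92
eef_pos: [431.2, 9.4, 22.5]
eef_rot: [-3.139, -1.043, -3.127]
wrist_force: [0.8, -1.2, 12.8]
finger_gap: 59.8
finger_force: 20.0
```

Call:
jog_arm(commands=[{"dx":0,"dy":0,"dz":0,"ax":0,"ay":0,"az":0,"gripper":0},{"dx":0,"dy":0,"dz":0,"ax":0,"ay":0,"az":0,"gripper":0},{"dx":0,"dy":0,"dz":0,"ax":0,"ay":0,"az":0,"gripper":0},{"dx":0,"dy":0,"dz":0,"ax":0,"ay":0,"az":0,"gripper":0},{"dx":0.4,"dy":0,"dz":-0.4,"ax":0,"ay":0,"az":0,"gripper":0},{"dx":0.7,"dy":0,"dz":-0.5,"ax":0,"ay":0,"az":0,"gripper":0},{"dx":0.8,"dy":0,"dz":-0.46,"ax":0,"ay":0,"az":0,"gripper":0},{"dx":0.8,"dy":0,"dz":-0.46,"ax":0,"ay":0,"az":0,"gripper":0},{"dx":0.8,"dy":0,"dz":-0.46,"ax":0,"ay":0,"az":0,"gripper":0},{"dx":0,"dy":0,"dz":0,"ax":0,"ay":0,"az":0,"gripper":0}])

```text
clock: 12.18
eef_pos: [439.7, 9.7, 190.1]
eef_rot: [-3.138, -1.037, -3.128]
wrist_force: [0.1, -0.8, 0.1]
finger_gap: 94.0
finger_force: 0.0
```

Call:
jog_arm(commands=[{"dx":0,"dy":0,"dz":0,"ax":0,"ay":-1,"az":0,"gripper":0},{"dx":0,"dy":0,"dz":0,"ax":0,"ay":-1,"az":0,"gripper":0},{"dx":0,"dy":0,"dz":0,"ax":0,"ay":-1,"az":0,"gripper":0},{"dx":0,"dy":0,"dz":0,"ax":0,"ay":-1,"az":0,"gripper":0},{"dx":0,"dy":0,"dz":0,"ax":0,"ay":-1,"az":0,"gripper":0},{"dx":0,"dy":0,"dz":0,"ax":0,"ay":-1,"az":0,"gripper":0},{"dx":0,"dy":0,"dz":0,"ax":0,"ay":-1,"az":0,"gripper":0},{"dx":0,"dy":0,"dz":0,"ax":0,"ay":-1,"az":0,"gripper":0},{"dx":0,"dy":0,"dz":0,"ax":0,"ay":-1,"az":0,"gripper":0},{"dx":0,"dy":0,"dz":0,"ax":0,"ay":-1,"az":0,"gripper":0}])

```text
clock: 13.42
eef_pos: [438.7, 9.5, 187.9]
eef_rot: [-3.138, 0.709, -3.123]
wrist_force: [0.6, 1.0, -0.2]
finger_gap: 93.7
finger_force: 0.0
```

```bash
python3 - <<'E'
from h import *
plan((440,9.5,120),181,-45)
a=[cams.camera(n) for n in("scene","side")]
cv2.imwrite("pics/lay.png",cv2.resize(np.hstack([cv2.cvtColor(x["image"],cv2.COLOR_RGB2BGR) for x in a]),(800,300)))
for c,win in zip(a,((200,130,330,240),(200,130,420,260))):
    hsv=cv2.cvtColor(c["image"],cv2.COLOR_RGB2HSV)
    for t in(165,175,188):
        m=((hsv[...,1]<40)&(hsv[...,2]>t)).astype(np.uint8)*255
        ks=[k for k in cv2.findContours(m,cv2.RETR_EXTERNAL,cv2.CHAIN_APPROX_NONE)[0] if cv2.contourArea(k)>120]
        for k in ks:
            P=ray(c,k[:,0],60)[:,:2]; 
            if abs(P[:,1].mean())<110 and P[:,0].mean()<650: print(t,cv2.boundingRect(k),cv2.minAreaRect(P.astype(np.float32)))
E
```

```text
t 13.425 pos [438.703   9.542 187.949] target [447.777   9.636 112.222] F [ 0.581  1.017 -0.171] gap 93.70507287402299
shift in current frame [1.061 0.003 1.585] in final frame [ 1.178 -0.002  1.499] turn [-0.015 -0.437  0.003]
joints [-0.11  -0.269  2.32   0.21   0.393 -1.863]
165 (276, 159, 21, 21) ((426.2837829589844, 9.016155242919922), (81.03433990478516, 57.644187927246094), 4.180363655090332)
175 (276, 159, 21, 21) ((427.4305725097656, 9.543441772460938), (79.40735626220703, 57.404354095458984), 1.3331161737442017)
165 (320, 215, 34, 14) ((429.4280700683594, 13.714815139770508), (85.46168518066406, 62.5751838684082), 0.11215510964393616)
175 (320, 215, 33, 14) ((430.0923767089844, 13.712610244750977), (83.68489837646484, 62.568050384521484), 0.11207004636526108)
188 (321, 215, 32, 13) ((429.1676330566406, 10.720418930053711), (80.02523803710938, 58.11079788208008), 1.3062795400619507)
```

View pics/lay.png

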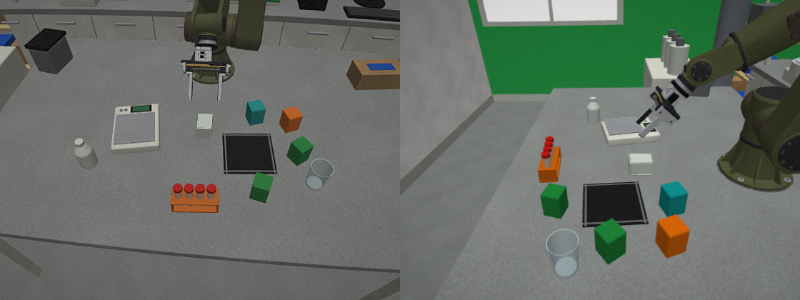

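The pot lies on its side at about (429,10.5), mouth toward the robot and base outward. It shows at scene picture (205,120) and side picture (640,158).

Call:
jog_arm(commands=[{"dx":0,"dy":0,"dz":0,"ax":0,"ay":0.6,"az":0,"gripper":0},{"dx":0,"dy":0,"dz":0,"ax":0,"ay":0.45,"az":0,"gripper":0},{"dx":0,"dy":0,"dz":0,"ax":0,"ay":0,"az":0,"gripper":0}])

```text
clock: 13.9
eef_pos: [440.0, 9.6, 188.5]
eef_rot: [-3.139, 0.518, -3.124]
wrist_force: [-0.1, -0.2, -1.1]
finger_gap: 93.6
finger_force: 0.0
```

```bash
python3 - <<'E'
from h import *
plan((430,10.5,30),181,-30,back=60)
E
```

```text
t 13.9 pos [439.963   9.638 188.457] target [405.504  10.072  72.435] F [-0.061 -0.232 -1.145] gap 93.64036681469099
shift in current frame [2.184 0.031 2.094] in final frame [2.196 0.026 2.081] turn [-0.011 -0.032  0.002]
joints [-0.093 -0.199  2.191  0.089  0.636 -1.739]
```

Call:
jog_arm(commands=[{"dx":0.55,"dy":0.01,"dz":0.52,"ax":0,"ay":0,"az":0,"gripper":0},{"dx":0.55,"dy":0.01,"dz":0.52,"ax":0,"ay":0,"az":0,"gripper":0},{"dx":0.55,"dy":0.01,"dz":0.52,"ax":0,"ay":0,"az":0,"gripper":0},{"dx":0.55,"dy":0.01,"dz":0.52,"ax":0,"ay":-0.04,"az":0,"gripper":0},{"dx":0,"dy":0,"dz":0,"ax":0,"ay":0,"az":0,"gripper":0}])

```text
clock: 14.52
eef_pos: [402.6, 10.7, 70.5]
eef_rot: [-3.14, 0.523, -3.124]
wrist_force: [0.5, 0.8, -0.4]
finger_gap: 94.1
finger_force: 0.0
```

```bash
python3 - <<'E'
from h import *
plan((430,10.5,30),181,-30)
E
```

```text
t 14.525 pos [402.603  10.699  70.459] target [435.499  10.596  20.474] F [ 0.504  0.812 -0.37 ] gap 94.11217101140772
shift in current frame [-0.089 -0.015  1.493] in final frame [-0.087 -0.017  1.493] turn [-0.007 -0.006 -0.   ]
joints [-0.103 -0.038  2.4    0.226  0.266 -1.893]
```

Call:
jog_arm(commands=[{"dx":-0.03,"dy":0,"dz":0.25,"ax":0,"ay":0,"az":0,"gripper":0},{"dx":-0.03,"dy":0,"dz":0.25,"ax":0,"ay":0,"az":0,"gripper":0},{"dx":-0.03,"dy":0,"dz":0.25,"ax":0,"ay":0,"az":0,"gripper":0},{"dx":0,"dy":0,"dz":0.25,"ax":0,"ay":0,"az":0,"gripper":0},{"dx":0,"dy":0,"dz":0.25,"ax":0,"ay":0,"az":0,"gripper":0},{"dx":0,"dy":0,"dz":0,"ax":0,"ay":0,"az":0,"gripper":0}])

```text
clock: 15.28
eef_pos: [433.2, 11.2, 31.4]
eef_rot: [-3.141, 0.528, -3.124]
wrist_force: [0.6, 0.1, 0.1]
finger_gap: 93.8
finger_force: 0.0
```

```bash
python3 - <<'E'
from h import *
plan((430,10.5,30),181,-30)
E
```

```text
t 15.275 pos [433.155  11.15   31.388] target [435.499  10.596  20.474] F [0.601 0.064 0.131] gap 93.84949667255646
shift in current frame [ 0.087 -0.015  0.265] in final frame [ 0.086 -0.015  0.265] turn [-0.005  0.023  0.002]
joints [-0.092  0.149  2.349  0.427  0.131 -2.09 ]
```

Call:
jog_arm(commands=[{"dx":0.04,"dy":0,"dz":0.1,"ax":0,"ay":0.02,"az":0,"gripper":0},{"dx":0.04,"dy":0,"dz":0.08,"ax":0,"ay":0,"az":0,"gripper":0},{"dx":0,"dy":0,"dz":0,"ax":0,"ay":0,"az":0,"gripper":0.5},{"dx":0,"dy":0,"dz":0,"ax":0,"ay":0,"az":0,"gripper":0.5},{"dx":0,"dy":0,"dz":0,"ax":0,"ay":0,"az":0,"gripper":0.5},{"dx":0,"dy":0,"dz":0,"ax":0,"ay":0,"az":0,"gripper":0.5},{"dx":0,"dy":0,"dz":0,"ax":0,"ay":0,"az":0,"gripper":0.5},{"dx":0,"dy":0,"dz":0,"ax":0,"ay":0,"az":0,"gripper":0.5}], squeeze=20)

```text
clock: 16.27
eef_pos: [433.3, 11.0, 23.1]
eef_rot: [-3.14, 0.524, -3.124]
wrist_force: [-3.9, -0.8, 5.3]
finger_gap: 59.6
finger_force: 20.0
```

```bash
python3 - <<'E'
from h import *
plan((430,10.5,30),181,-30)
print(manip.read_state()["eef_rot"])
E
```

```text
t 16.275 pos [433.287  10.983  23.111] target [435.499  10.596  20.474] F [-3.948 -0.837  5.343] gap 59.58829675778382
shift in current frame [-0.015 -0.01   0.085] in final frame [-0.015 -0.011  0.085] turn [-0.009  0.003  0.002]
joints [-0.091  0.175  2.349  0.502  0.11  -2.165]
[-3.14   0.524 -3.124]
```

Call:
jog_arm(commands=[{"dx":-0.1,"dy":0,"dz":-0.17,"ax":0,"ay":0,"az":0,"gripper":0.5},{"dx":-0.2,"dy":0,"dz":-0.35,"ax":0,"ay":0,"az":0,"gripper":0.5},{"dx":-0.35,"dy":0,"dz":-0.6,"ax":0,"ay":0,"az":0,"gripper":0.5},{"dx":-0.4,"dy":0,"dz":-0.7,"ax":0,"ay":0,"az":0,"gripper":0.5},{"dx":-0.4,"dy":0,"dz":-0.7,"ax":0,"ay":0,"az":0,"gripper":0.5},{"dx":-0.4,"dy":0,"dz":-0.7,"ax":0,"ay":0,"az":0,"gripper":0.5},{"dx":-0.4,"dy":0,"dz":-0.7,"ax":0,"ay":0,"az":0,"gripper":0.5},{"dx":0,"dy":0,"dz":0,"ax":0,"ay":0,"az":0,"gripper":0.5}])

```text
clock: 17.27
eef_pos: [433.3, 11.2, 205.4]
eef_rot: [-3.139, 0.527, -3.123]
wrist_force: [-0.2, -0.9, -2.2]
finger_gap: 59.7
finger_force: 20.0
```

Call:
jog_arm(commands=[{"dx":0,"dy":0,"dz":0,"ax":0,"ay":0.9,"az":0,"gripper":0.5},{"dx":0,"dy":0,"dz":0,"ax":0,"ay":0.9,"az":0,"gripper":0.5},{"dx":0,"dy":0,"dz":0,"ax":0,"ay":0.9,"az":0,"gripper":0.5},{"dx":0,"dy":0,"dz":0,"ax":0,"ay":0.9,"az":0,"gripper":0.5},{"dx":0,"dy":0,"dz":0,"ax":0,"ay":0.9,"az":0,"gripper":0.5},{"dx":0,"dy":0,"dz":0,"ax":0,"ay":0.9,"az":0,"gripper":0.5},{"dx":0,"dy":0,"dz":0,"ax":0,"ay":0.9,"az":0,"gripper":0.5},{"dx":0,"dy":0,"dz":0,"ax":0,"ay":0.9,"az":0,"gripper":0.5},{"dx":0,"dy":0,"dz":0,"ax":0,"ay":0.9,"az":0,"gripper":0.5},{"dx":0,"dy":0,"dz":0,"ax":0,"ay":0.9,"az":0,"gripper":0.5}])

```text
clock: 18.52
eef_pos: [432.5, 11.3, 201.8]
eef_rot: [-3.14, -1.054, -3.126]
wrist_force: [-0.2, 0.1, -1.0]
finger_gap: 60.1
finger_force: 20.0
```

```bash
python3 - <<'E'
from h import *
plan((486,-264.5,103),181,60)
plan((486,-264.5,180),191-40,60)
E
```

```text
t 18.525 pos [432.502  11.313 201.815] target [ 476.475 -264.666   97.5  ] F [-0.221  0.104 -1.037] gap 60.10772762273115
shift in current frame [-2.758 -6.915  0.439] in final frame [-2.748 -6.918  0.456] turn [-0.001 -0.039 -0.006]
joints [-0.032  0.682  1.306 -0.054  2.206 -1.626]
t 18.525 pos [432.502  11.313 201.815] target [ 477.668 -259.882  174.5  ] F [-0.221  0.104 -1.037] gap 60.10772762273115
shift in current frame [-1.1   -6.798 -0.54 ] in final frame [-2.729 -5.382 -3.36 ] turn [-2.604 -0.037  1.485]
joints [-0.032  0.682  1.306 -0.054  2.206 -1.626]
```

Call:
jog_arm(commands=[{"dx":-0.11,"dy":-0.69,"dz":-0.05,"ax":0,"ay":0,"az":0,"gripper":0.5},{"dx":-0.11,"dy":-0.69,"dz":-0.05,"ax":0,"ay":0,"az":0,"gripper":0.5},{"dx":-0.11,"dy":-0.69,"dz":-0.05,"ax":0,"ay":0,"az":0,"gripper":0.5},{"dx":-0.11,"dy":-0.69,"dz":-0.05,"ax":0,"ay":0,"az":0,"gripper":0.5},{"dx":-0.11,"dy":-0.69,"dz":-0.05,"ax":0,"ay":0,"az":0,"gripper":0.5},{"dx":-0.11,"dy":-0.69,"dz":-0.05,"ax":0,"ay":0,"az":0,"gripper":0.5},{"dx":-0.11,"dy":-0.69,"dz":-0.05,"ax":0,"ay":0,"az":0,"gripper":0.5},{"dx":-0.11,"dy":-0.69,"dz":-0.05,"ax":0,"ay":0,"az":0,"gripper":0.5},{"dx":-0.11,"dy":-0.69,"dz":-0.05,"ax":0,"ay":0,"az":0,"gripper":0.5},{"dx":-0.11,"dy":-0.69,"dz":-0.05,"ax":0,"ay":0,"az":0,"gripper":0.5}])

```text
clock: 19.77
eef_pos: [476.3, -264.9, 173.6]
eef_rot: [3.141, -1.049, -3.123]
wrist_force: [-0.4, -0.5, -0.1]
finger_gap: 60.1
finger_force: 20.0
```

```bash
python3 - <<'E'
from h import *
plan((486,-264.5,150),191.5,60)
a=[cams.camera(n) for n in("scene","side")]
cv2.imwrite("pics/over.png",cv2.resize(np.hstack([cv2.cvtColor(x["image"],cv2.COLOR_RGB2BGR) for x in a]),(800,300)))
E
```

```text
t 19.775 pos [ 476.34  -264.907  173.552] target [ 476.665 -266.399  144.5  ] F [-0.446 -0.517 -0.063] gap 60.1249603187315
shift in current frame [-0.633 -0.038  0.355] in final frame [-0.629 -0.038  0.363] turn [ 0.908 -0.012 -0.52 ]
joints [-0.404  0.915  0.966 -0.46   2.216 -2.081]
```

View pics/over.png

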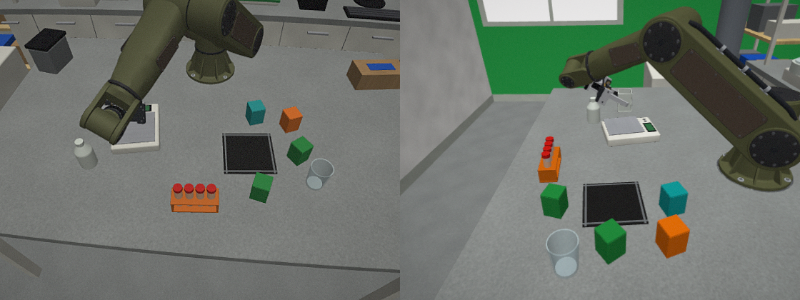

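The pot is over the pan, mouth up, at side picture (622,97). I'm turning it square to the pan and lowering.

Call:
jog_arm(commands=[{"dx":0,"dy":0,"dz":0,"ax":0.46,"ay":0,"az":-0.26,"gripper":0.5},{"dx":0,"dy":0,"dz":0,"ax":0.45,"ay":-0.01,"az":-0.26,"gripper":0.5},{"dx":-0.3,"dy":-0.02,"dz":0.18,"ax":0,"ay":0,"az":0,"gripper":0.5},{"dx":-0.3,"dy":-0.02,"dz":0.18,"ax":0,"ay":0,"az":0,"gripper":0.5},{"dx":0,"dy":0,"dz":0,"ax":0,"ay":0,"az":0,"gripper":0.5}])

```text
clock: 20.5
eef_pos: [475.9, -265.9, 146.0]
eef_rot: [-3.14, -1.048, -2.944]
wrist_force: [0.1, -0.0, -0.9]
finger_gap: 59.8
finger_force: 20.0
```

```bash
python3 - <<'E'
from h import *
plan((486,-264.5,112),191.5,60)
a=[cams.camera(n) for n in("scene","side")]
np.save("s.npy",a[1]["image"])
c=a[1]; im=cv2.cvtColor(c["image"],cv2.COLOR_RGB2BGR)
cr=im[90:220,250:400]
cv2.imwrite("pics/z.png",cv2.resize(cr,(750,600*650//650),interpolation=cv2.INTER_CUBIC))
K=np.array([[c["fx"],0,c["cx"]],[0,c["fy"],c["cy"]],[0,0,1]]);W=c["world_to_cam"]
print(cv2.projectPoints(np.array([[486,-264.5,60.],[486,-264.5,107.5],[486,-264.5,192.5]]),cv2.Rodrigues(W[:3,:3])[0],W[:3,3],K,np.array(c["dist_coeffs"]))[0].reshape(-1,2))
E
```

```text
t 20.5 pos [ 475.941 -265.906  146.018] target [ 476.665 -266.399  106.5  ] F [ 0.12  -0.014 -0.907] gap 59.82117842154272
shift in current frame [-0.864 -0.015  0.48 ] in final frame [-0.863 -0.016  0.481] turn [ 0.011 -0.007 -0.01 ]
joints [-0.356  0.904  1.054 -0.553  2.088 -2.166]
[[312.348 174.38 ]
 [312.605 161.144]
 [313.098 136.033]]
```

View pics/z.png

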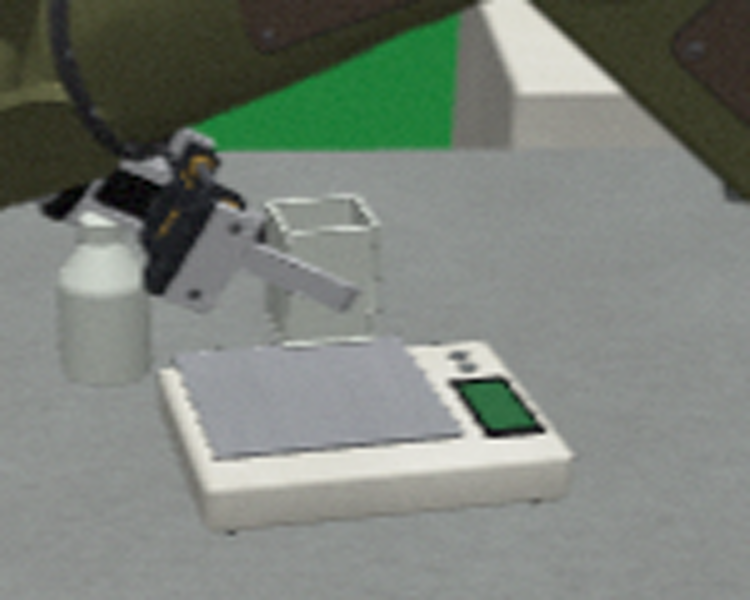

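Call:
jog_arm(commands=[{"dx":-0.22,"dy":0,"dz":0.11,"ax":0,"ay":0,"az":0,"gripper":0.5},{"dx":-0.22,"dy":0,"dz":0.11,"ax":0,"ay":0,"az":0,"gripper":0.5},{"dx":-0.22,"dy":0,"dz":0.11,"ax":0,"ay":0,"az":0,"gripper":0.5},{"dx":-0.2,"dy":0,"dz":0.1,"ax":0,"ay":0,"az":0,"gripper":0.5},{"dx":0,"dy":0,"dz":0,"ax":0,"ay":0,"az":0,"gripper":0.5}])

```text
clock: 21.22
eef_pos: [478.8, -265.3, 108.9]
eef_rot: [-3.138, -1.047, -2.945]
wrist_force: [0.7, -0.6, -1.2]
finger_gap: 60.0
finger_force: 20.0
```

Call:
jog_arm(commands=[{"dx":-0.04,"dy":0,"dz":0.025,"ax":0,"ay":0,"az":0,"gripper":0.5},{"dx":-0.04,"dy":0,"dz":0.025,"ax":0,"ay":0,"az":0,"gripper":0.5},{"dx":0,"dy":0,"dz":0,"ax":0,"ay":0,"az":0,"gripper":0.5}])

```text
clock: 21.6
eef_pos: [478.8, -265.4, 106.0]
eef_rot: [-3.137, -1.046, -2.946]
wrist_force: [0.3, 0.6, -1.9]
finger_gap: 59.8
finger_force: 20.0
```

```bash
python3 - <<'E'
from h import *
plan((488.5,-264.5,103),191.5,60)
E
```

```text
t 21.6 pos [ 478.822 -265.41   105.964] target [ 479.165 -266.399   97.5  ] F [ 0.273  0.593 -1.872] gap 59.843125329472905
shift in current frame [-0.185 -0.025  0.103] in final frame [-0.185 -0.026  0.103] turn [-0.003  0.009 -0.014]
joints [-0.354  0.957  1.054 -0.536  2.039 -2.132]
```

Call:
jog_arm(commands=[{"dx":-0.04,"dy":0,"dz":0.022,"ax":0,"ay":0,"az":0,"gripper":0.5},{"dx":-0.04,"dy":0,"dz":0.022,"ax":0,"ay":0,"az":0,"gripper":0.5},{"dx":0,"dy":0,"dz":0,"ax":0,"ay":0,"az":0,"gripper":0.5}])

```text
clock: 21.98
eef_pos: [478.8, -265.4, 102.1]
eef_rot: [-3.137, -1.046, -2.946]
wrist_force: [0.1, -0.3, -0.5]
finger_gap: 60.2
finger_force: 20.0
```

Call:
jog_arm(commands=[{"dx":-0.03,"dy":0,"dz":0.018,"ax":0,"ay":0,"az":0,"gripper":0.5},{"dx":0,"dy":0,"dz":0,"ax":0,"ay":0,"az":0,"gripper":0.5}])

```text
clock: 22.22
eef_pos: [478.8, -265.4, 100.8]
eef_rot: [-3.137, -1.046, -2.946]
wrist_force: [0.4, 0.6, -1.2]
finger_gap: 59.8
finger_force: 20.0
```

Call:
jog_arm(commands=[{"dx":-0.03,"dy":0,"dz":0.018,"ax":0,"ay":0,"az":0,"gripper":0.5},{"dx":0,"dy":0,"dz":0,"ax":0,"ay":0,"az":0,"gripper":0.5}])

```text
clock: 22.48
eef_pos: [478.8, -265.4, 99.4]
eef_rot: [-3.137, -1.046, -2.946]
wrist_force: [-0.8, -0.2, -1.9]
finger_gap: 60.0
finger_force: 20.0
```

Call:
jog_arm(commands=[{"dx":-0.02,"dy":0,"dz":0.012,"ax":0,"ay":0,"az":0,"gripper":0.5},{"dx":0,"dy":0,"dz":0,"ax":0,"ay":0,"az":0,"gripper":0.5}])

```text
clock: 22.72
eef_pos: [478.9, -265.5, 98.6]
eef_rot: [-3.136, -1.046, -2.946]
wrist_force: [0.1, -0.5, 0.2]
finger_gap: 59.7
finger_force: 20.0
```

Call:
jog_arm(commands=[{"dx":-0.02,"dy":0,"dz":0.012,"ax":0,"ay":0,"az":0,"gripper":0.5},{"dx":0,"dy":0,"dz":0,"ax":0,"ay":0,"az":0,"gripper":0.5}])

```text
clock: 22.98
eef_pos: [478.9, -265.5, 98.6]
eef_rot: [-3.135, -1.046, -2.947]
wrist_force: [0.2, 0.0, 7.3]
finger_gap: 59.9
finger_force: 20.0
```

Call:
jog_arm(commands=[{"dx":-0.02,"dy":0,"dz":0.012,"ax":0,"ay":0,"az":0,"gripper":0.5},{"dx":0,"dy":0,"dz":0,"ax":0,"ay":0,"az":0,"gripper":0.5}])

```text
clock: 23.22
eef_pos: [479.0, -265.6, 98.4]
eef_rot: [-3.134, -1.046, -2.949]
wrist_force: [-0.6, 0.5, 12.3]
finger_gap: 59.8
finger_force: 20.0
```

Call:
jog_arm(commands=[{"dx":0.02,"dy":0,"dz":-0.012,"ax":0,"ay":0,"az":0,"gripper":0.5},{"dx":0,"dy":0,"dz":0,"ax":0,"ay":0,"az":0,"gripper":0.5},{"dx":0,"dy":0,"dz":0,"ax":0,"ay":0,"az":0,"gripper":0},{"dx":0,"dy":0,"dz":0,"ax":0,"ay":0,"az":0,"gripper":0},{"dx":0,"dy":0,"dz":0,"ax":0,"ay":0,"az":0,"gripper":0},{"dx":0,"dy":0,"dz":0,"ax":0,"ay":0,"az":0,"gripper":0}])

```text
clock: 23.98
eef_pos: [478.8, -265.5, 97.5]
eef_rot: [-3.137, -1.046, -2.946]
wrist_force: [0.5, 0.4, -0.1]
finger_gap: 93.0
finger_force: 0.0
```

Call:
jog_arm(commands=[{"dx":0,"dy":0,"dz":-0.4,"ax":0,"ay":0,"az":0,"gripper":0},{"dx":0,"dy":0,"dz":-0.6,"ax":0,"ay":0,"az":0,"gripper":0},{"dx":0.3,"dy":0,"dz":-0.6,"ax":0,"ay":0,"az":0,"gripper":0},{"dx":0.6,"dy":0,"dz":-0.5,"ax":0,"ay":0,"az":0,"gripper":0},{"dx":0.7,"dy":0,"dz":-0.4,"ax":0,"ay":0,"az":0,"gripper":0},{"dx":0.7,"dy":0,"dz":-0.4,"ax":0,"ay":0,"az":0,"gripper":0},{"dx":0.7,"dy":0,"dz":-0.4,"ax":0,"ay":0,"az":0,"gripper":0},{"dx":0,"dy":0,"dz":0,"ax":0,"ay":0,"az":0,"gripper":0}])

```text
clock: 24.98
eef_pos: [532.0, -254.4, 269.9]
eef_rot: [-3.132, -1.042, -2.95]
wrist_force: [-0.4, -0.9, -0.1]
finger_gap: 93.9
finger_force: 0.0
```

```bash
python3 - <<'E'
from h import *
a=[cams.camera(n) for n in("scene","side")]
cv2.imwrite("pics/end.png",cv2.resize(np.hstack([cv2.cvtColor(x["image"],cv2.COLOR_RGB2BGR) for x in a]),(800,300)))
c=a[1]; print(manip.read_state()["eef_pos"])
hsv=cv2.cvtColor(c["image"],cv2.COLOR_RGB2HSV)
m=((hsv[...,1]<45)&(hsv[...,2]>150)).astype(np.uint8)*255; m[:,:290]=0;m[:,345:]=0;m[:120]=0;m[176:]=0
k=biggest(m,(290,120,345,176)); print(cv2.boundingRect(k)); print(ray(c,k[:,0],145)[:,:2].min(0),ray(c,k[:,0],145)[:,:2].max(0))
cv2.imwrite("pics/endz.png",cv2.resize(np.hstack([cv2.cvtColor(a[0]["image"][120:240,130:290],cv2.COLOR_RGB2BGR),cv2.cvtColor(a[1]["image"][100:220,240:400],cv2.COLOR_RGB2BGR)]),(800,300),interpolation=cv2.INTER_CUBIC))
E
```

```text
[ 531.655 -254.311  266.865]
(322, 159, 23, 17)
[ 397.563 -198.046] [463.374 -90.897]
```

View pics/endz.png

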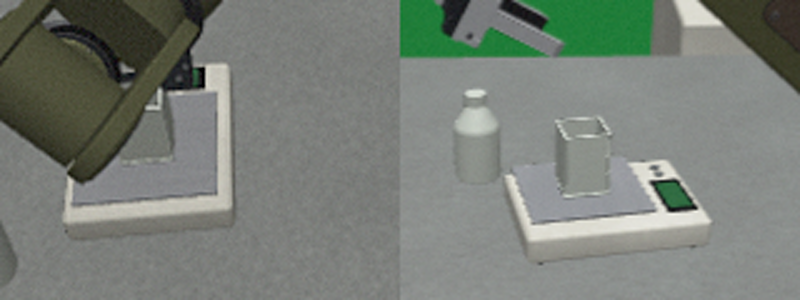

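The pot stands mouth up at side pixel about (314,165), with its base near the pan centre's projected pixel (312,174). The gripper is clear and the bottle is undisturbed.

```bash
python3 - <<'E'
from cell import job
print(job.sign_off())
E
```

```text
the job is handed in; nothing more can be done
None
```

The white pot is standing mouth up on its base within about 3 mm of the middle of the weighing pan, set down at about 12 N, with the gripper clear of everything; the job is handed in at about 25 s, though the sign-off gave no verdict.

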